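# Feed a stone bead into the finishing tub

## Robot

A 6-joint arm with a two-finger parallel gripper is mounted at the origin on the work surface. World frame = base frame: x ahead of the robot, y to its left, z up, the work surface at z = 0. Lengths are in m, angles in rad, forces in N, time in s.
With the tool pointing down it reaches from about 0.25 to 0.725 m from the base axis. Payload 9.7 kg.
Tool frame: the origin (TCP) lies at the very end of the fingers, on their centre line; the grasp point (between the pads) lies arm.pinch_z behind it (arm.pinch_z is the distance from the TCP to the grasp point, in m); z points along the fingers, y is the line along which they close (so a half turn about z gives the same grasp; the last joint's range is limited). The gripper opens to 85 mm and grips with 20 to 120 N. Pads are 22 mm wide; open, the fingers measure 114 mm over their backs; the gripper's body (76 mm by 85 mm) begins 54 mm behind the grasp point. The pads swing forward as they close: fully open they stand 13 mm farther back than shut.
Start: joints at [-1.337, 0.087, 0.176, 1.66, 0, 1.571], TCP at [0.127, -0.535, 0.231] pointing down, gripper open.
Joint ranges: [-3.13, 3.13], [-0.85, 1.81], [-1.15, 1.24], [-2.2, 2.28], [-1.44, 1.52], [-3.14, 3.14]. Speed limits (rad/s): [2.22, 2.22, 2.57, 3.14, 3.14, 3.14].

## Interface

Orientations are given as [roll, pitch, yaw] about the fixed x, y, z axes, in that order (R = Rz(yaw) Ry(pitch) Rx(roll)).
In Python, from station import arm, cams gives the robot as it stands.
- The arm moves only by the shell command python3 -m jog 'ROWS' [FORCE]. ROWS is JSON, a list of rows, each a list of 7 numbers: the turn, a rotation vector about the tool's x, y, z in degrees, then the shift along the tool's x, y, z in mm, then the closure, from -1 (fully open) to 1 (shut). A call has 1 to 8 rows; each row is the pose to reach, as a shift and turn from the pose commanded when the call began, along the tool's axes at that moment; what a row does not reach only later rows make up. A row lasts 1/12 s, in which the tool goes at most 41.7 mm and 7.16 degrees, less where a joint would pass 70% of its speed; a pose out of reach is approached as far as the arm can. A call with a gripper value outside its range is refused whole. The fingers move at their own pace and stop on an object; FORCE is the grip in N (left out, the last holds). Time passes only in rows, so rows that repeat a pose let the fingers close. It gives the time, the measured TCP pose, the force, the opening and the grip force at its end, in the units of the state.
- arm.observe(): the state, without advancing time (a new reading comes with each control period).
- cams.camera(name): name is "scene" or "top" or "wrist"; returns (picture, depth): 400x640x3 uint8, red, green, blue; 400x640 float32, m along the optical axis (not along the pixel's ray), 0 where there is no reading.
- cams.camera_params(name): a dict with "mtx" (3x3 intrinsics, pixels), "T" (4x4, takes a point from camera to world coordinates). Camera axes: x right, y down, z forward; pixel columns grow to the right and rows downward; lengths in m; the calibration is good to about 2 mm. The wrist camera is an equidistant fisheye: a pixel r from the principal point sees the ray r / f radians off the axis. A picture is of the moment at which its call begins: read the wrist's pose just before it. camera_params takes no time and is no camera call; for the wrist camera it gives the pose at the moment of the call.
- arm.finish_job(): hands the job in; it is judged then, once.
The state is a dict: "time_s": time; "joints": joint angles; "qvel": joint speeds; "effort": joint torques, N m; "ee_pos": TCP position; "tcp_rot": TCP orientation; "ft_force": force on the tool from outside, world axes, zero at the start; "moment": the same for the moment, N m; "finger_gap": finger opening in m; "finger_force": force on a finger pad.
Only numpy, scipy, OpenCV 4.12 (cv2) and the standard library are available. Lean on these libraries where they do the work, as an engineer would, in place of code of your own. Each camera call takes 0.05 s, during which the arm holds its last target. There are 200 camera calls.

## Task

Load the green bead into the finishing tub: press the red lever pad all the way down with the fingertips so that the linked lid lifts and the waiting bead rolls in, then let the lever up slowly, keeping the fingertips on the pad, so that the lid comes down softly and shuts without slamming. Touch only the lever: do not pick up or touch the bead, do not touch the lid, and leave everything else on the bench where it is; finish with the lid shut on the bead and the hand clear.

Things in the scene. Friction and masses are not known exactly. Their poses are not given: they have to be found in the camera images.
- tub: blue open tub on a grey plinth with a hinged steel lid, fixed; 140 x 160 mm, rim 80 mm above the bench (113 mm to the shut lid's top), inner floor 26 mm up. Origin on the bench under its centre; x points from the chute side (front) to the lid hinge (back), y to its left, z up. An aluminium feed chute, 34 mm wide, up to 115 mm high, sticks out to 137 mm in front of the origin
- lever_pad (a point): centre of the upper face of the red lever pad, a 50 x 50 mm plate; moves with the lever. From the tub's origin: lever up, 150 mm in front (-x), 146 mm to the right (-y), 115 mm above the bench; fully down, 161 mm in front, 51 mm above the bench. Its front edge leans up 0.22 rad when up, down 0.23 rad when fully pressed. Free from above
- lever_pivot (a point): empty point on the lever's turning axis (along the tub's y), in line with the pad: 15 mm in front of the tub's origin, 146 mm to its right, 60 mm above the bench; the steel bar lies 40 mm nearer the tub. The pad centre moves on an upright arc of 146 mm radius about it: lever up, it is 135 mm in front of this point and 55 mm above it
- lever (a joint): lever angle in rad: 0 up (lid shut), 0.45 fully down on its stop. Pressing takes a few newtons (under 10) at the pad. It does not stay down: when the finger leaves it, the lid's weight throws it back up and the lid slams
- lid (a joint): lid angle in rad: 0 shut, about 0.96 with the lever fully down; coupled to the lever by a brass link rod, 2.14 rad of lid for 1 rad of lever. The lid is hinged along the back of the tub and its front edge rises
- lid_front (a point): middle of the front face of the steel lid, 149 mm from its hinge; the lid is 149 x 170 mm and 29 mm deep
- bead_center (a point): centre of the loose green stone bead, a ball of 22 mm diameter. It waits on the sloping chute, leaning on the front of the shut lid, and rolls into the tub by itself within about half a second once the lid has risen past about 0.3 rad
- loupe: bystander: folding loupe, steel, about 75 x 28 x 19 mm, lying; origin at its underside
- jar: bystander: small bright aluminium jar, 40 mm diameter, 34 mm high; origin at the centre of its underside
- compound_bar: bystander: sand-yellow bar of polishing compound, 80 x 32 x 26 mm; origin at the centre of its underside
- dish: bystander: shallow brass dish, 70 mm diameter, 18 mm high; origin at the centre of its underside
- graver: bystander: graver with a pale wooden handle, 130 mm long, lying
- bench_brush: bystander: bench brush with a wooden handle, 180 mm long, lying
- sanding_block: bystander: cork sanding block, 70 x 40 x 25 mm; origin at the centre of its underside
- bead: the loose green stone bead, a ball of 22 mm diameter (see bead_center); its origin turns with it

How it is judged:
On the way:
1. lever pressed almost fully down (0.39 of 0.45 rad) with the lid up and the bead inside the tub (value of joint lever above 0.39 rad and value of joint lid above 0.8 rad and x of bead_center in the frame of tub above -0.066 m and z of bead_center in the frame of tub below 0.06 m), for 0.2 s.
At the end, for the whole second after the job is handed in: the lid is shut (under 0.04 rad), the lever is back up (under 0.02 rad) and the bead lies inside the tub, below its rim (value of joint lid below 0.04 rad and value of joint lever below 0.02 rad and x of bead_center in the frame of tub between -0.066 and 0.066 m and y of bead_center in the frame of tub between -0.076 and 0.076 m and z of bead_center in the frame of tub between 0.02 and 0.06 m); the robot touches nothing.
It fails at once if the lid slams: it falls faster than 2.5 rad/s within 0.4 rad of shut (value of joint lid below 0.4 rad and velocity of joint lid below -2.5 rad/s).
It fails at once if the robot touches the lid (contact force between any of the fingers, the arm and lid above 0.5 N).
It fails at once if the robot touches the bead (contact force between any of the fingers, the arm and bead above 0.1 N).
It fails at once if the bead is lifted or carried, or falls outside (height (world z) of bead_center above 0.13 m or height (world z) of bead_center below 0.02 m).
It fails at once if a bystander is moved by more than 25 mm (distance of any of loupe, jar, compound_bar, dish, graver, bench_brush, sanding_block from where it was at the start of the episode above 0.025 m).
It also fails if it takes over 42 s, if anything falls off the work surface, if the arm or the gripper's body presses on something with over 40 N, if the wrist force passes 120 N, or if a joint passes its speed limit or range.

## Working session

There is one attempt and no reset: what is moved stays moved. The work goes in short steps, Python scripts to look and compute and a shell command to move; the robot and the scene stay as the last step left them, time stands still between calls to the robot, and variables do not carry over. Pictures are saved under pics/ and viewed, at most 10 in all, crops included, and the job is handed in when it is done.

```bash
mkdir -p pics; ls
python3 - <<'E'
from station import arm,cams
import cv2,numpy as np
for n in ["scene","top"]:
    p,d=cams.camera(n); cv2.imwrite(f"pics/{n}0.png",p[:,:,::-1]); np.savez(f"{n}0.npz",p=p,d=d,**cams.camera_params(n))
    print(n,(d>0).mean(),cams.camera_params(n))
print(arm.observe(),arm.pinch_z)
E
```

```text
pics
scene 0.9959140625 {'mtx': array([[427.1039855 ,   0.        , 318.44155093],
       [  0.        , 427.1039855 , 198.24531876],
       [  0.        ,   0.        ,   1.        ]]), 'T': array([[ 0.77836935,  0.44589093, -0.44195298,  1.10537452],
       [ 0.62779892, -0.54933291,  0.55145431, -0.6796483 ],
       [ 0.00310916, -0.70669274, -0.70751375,  0.94008656],
       [ 0.        ,  0.        ,  0.        ,  1.        ]])}
top 0.995984375 {'mtx': array([[433.57696644,   0.        , 313.56943041],
       [  0.        , 433.57696644, 200.9747603 ],
       [  0.        ,   0.        ,   1.        ]]), 'T': array([[ 3.09387134e-02, -9.97339733e-01,  6.60019213e-02,
         4.98985340e-01],
       [-9.99519415e-01, -3.09987916e-02,  1.13908903e-04,
        -4.02543293e-02],
       [ 1.93237393e-03, -6.59737260e-02, -9.97819489e-01,
         1.41215884e+00],
       [ 0.00000000e+00,  0.00000000e+00,  0.00000000e+00,
         1.00000000e+00]])}
{'time_s': 0.1, 'joints': array([-1.33700238e+00,  8.73895572e-02,  1.75192824e-01,  1.65979190e+00,
        1.95094538e-05,  1.57076450e+00]), 'qvel': array([-0.00106197, -0.00079436,  0.00189369,  0.00019696, -0.00218772,
        0.00076224]), 'effort': array([-1.60387684e-03, -5.21557367e+01,  4.65655482e+01,  1.59931689e-02,
       -9.61072988e-05, -1.01712638e-07]), 'ee_pos': array([ 0.12737512, -0.53483101,  0.23065195]), 'tcp_rot': array([-3.14040035e+00, -1.95473852e-05,  2.33825746e-01]), 'ft_force': array([0.14192691, 0.33160903, 0.01445588]), 'moment': array([ 0.00143468,  0.02685313, -0.03967404]), 'finger_force': 0.0, 'finger_gap': 0.08520521802938247} 0.0187
```

View pics/scene0.png

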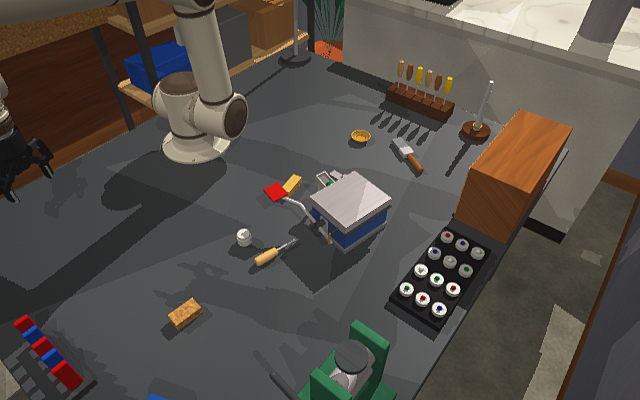

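View pics/top0.png

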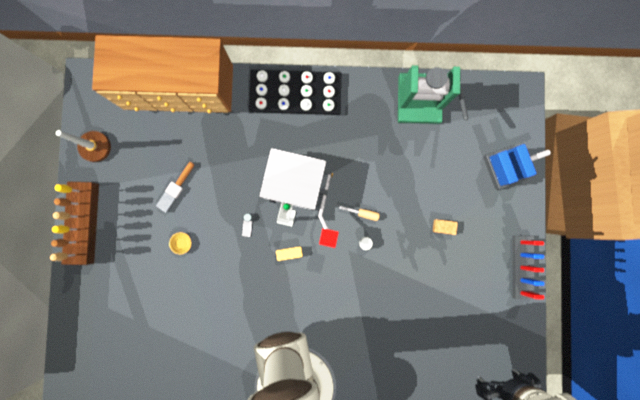

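The top view shows the red pad at about (329,238), the lid around (293,178) and the bead at (287,207). The jar is at (366,243), the graver at about (360,213) and the compound bar at (289,254). The scene view shows the pad at about (277,191), with the bar close behind it.

```bash
cat > meas.py <<'E'
import numpy as np,cv2
def world(P,K,T,z=None,d=None):
    P=np.atleast_2d(P).astype(float); r=np.c_[(P-K[[0,1],2])/K[0,0],np.ones(len(P))]@T[:3,:3].T; o=T[:3,3]
    s=(z-o[2])/r[:,2] if d is None else d
    return o+r*np.reshape(s,(-1,1))
E
python3 - <<'E'
from meas import *
out={}
for n,box in [("scene",(250,170,300,215)),("top",(300,215,350,260))]:
    f=np.load(n+"0.npz");p=f["p"].astype(int);d=f["d"];K=f["mtx"];T=f["T"]
    m=(p[...,0]>120)&(p[...,1]<60)&(p[...,2]<60);b=np.zeros_like(m);b[box[1]:box[3],box[0]:box[2]]=1;m&=b
    v,u=np.nonzero(m);W=world(np.c_[u,v],K,T,d=d[m])
    c=W.mean(0);print(n,m.sum(),"centroid",c.round(4),"plane z=.115:",world([u.mean(),v.mean()],K,T,.115).round(4))
    A=np.c_[W[:,:2]-c[:2],np.ones(len(W))];print(" slope",np.linalg.lstsq(A,W[:,2],rcond=None)[0].round(3))
    r=cv2.minAreaRect((W[:,:2]*1000).astype(np.float32));print(" rect",r)
f=np.load("top0.npz");p=f["p"].astype(int);d=f["d"];K=f["mtx"];T=f["T"]
v,u=np.mgrid[140:225,250:345];v=v.ravel();u=u.ravel();W=world(np.c_[u,v],K,T,d=d[v,u])
pp=p[v,u];L=(W[:,2]>.105)&(W[:,2]<.122)&(pp.min(1)>140);g=(pp[:,1]>pp[:,0]+40)
mm=np.zeros((400,640),np.uint8);mm[v[L],u[L]]=1
cn=max(cv2.findContours(mm,0,2)[0],key=cv2.contourArea)[:,0];C=world(cn,K,T,z=.113)
r=cv2.minAreaRect((C[:,:2]*1000).astype(np.float32));print("lid",r,np.median(W[L,2]));print(cv2.boxPoints(r).round())
print("bead",W[g].mean(0),g.sum())
# bystander heights near pad
for nm,bx in dict(bar=(272,245,304,264),jar=(358,235,375,252),graver=(336,204,382,222)).items():
    v,u=np.mgrid[bx[1]:bx[3],bx[0]:bx[2]];v=v.ravel();u=u.ravel();W=world(np.c_[u,v],K,T,d=d[v,u]);W=W[W[:,2]>.012]
    print(nm,W.min(0).round(3),W.max(0).round(3))
E
```

```text
scene 259 centroid [ 0.4772 -0.089   0.1121] plane z=.115: [[ 0.4795 -0.0912  0.115 ]]
 slope [ 0.252 -0.338  0.112]
 rect ((427.078369140625, -51.30220031738281), (60.745140075683594, 191.59950256347656), 53.8033561706543)
top 209 centroid [ 0.4771 -0.0874  0.122 ] plane z=.115: [[ 0.477  -0.0876  0.115 ]]
 slope [0.652 1.764 0.122]
 rect ((479.522705078125, -73.6615219116211), (72.31676483154297, 41.94090270996094), 80.51210021972656)
lid ((651.6381225585938, 26.257980346679688), (169.80322265625, 151.42422485351562), 78.54181671142578) 0.11334669369763495
[[561. -42.]
 [709. -72.]
 [743.  94.]
 [594. 125.]]
bead [0.56514999 0.04043232 0.14033821] 37
bar [ 0.403 -0.006  0.012] [0.446 0.074 0.035]
jar [ 0.446 -0.228  0.013] [ 0.499 -0.04   1.412]
graver [ 0.499 -0.249  0.012] [ 0.578 -0.04   1.412]
```

```bash
python3 -m jog '[[0,0,6,40,-32,0,1],[0,0,12,80,-64,0,1],[0,0,18,110,-88,0,1],[0,0,24.9,140,-112,0,1],[0,0,24.9,170,-136,0,1],[0,0,24.9,200,-160,0,1],[0,0,24.9,220,-176,0,1],[0,0,24.9,220,-176,0,1]]' 20
cat > where.py <<'E'
from station import arm
import numpy as np
from scipy.spatial.transform import Rotation as R
s=arm.observe();Rm=R.from_euler('xyz',s["tcp_rot"]).as_matrix()
a=-0.2;X=np.array([np.cos(a),np.sin(a)]);Y=np.array([-X[1],X[0]])
O=np.array([.6525,.0255])
q=s["ee_pos"][:2]-O
print(s["time_s"],s["ee_pos"].round(4),s["tcp_rot"].round(3),"tub",(q@X).round(4),(q@Y).round(4),"F",s["ft_force"].round(2),s["finger_gap"])
t=np.r_[O-.150*X-.146*Y,.150];print("target",t,"shift to above pad z=.15, mm:",((t-s["ee_pos"])@Rm*1000).round(1))
E
python3 where.py
```

```text
time_s: 0.77
ee_pos: [0.3033, -0.3088, 0.2314]
tcp_rot: [-3.14, -0.001, -0.196]
ft_force: [0.4, 0.2, -0.6]
finger_gap: -0.0003
finger_force: 0.0
0.7667 [ 0.3033 -0.3088  0.2314] [-3.14e+00 -1.00e-03 -1.96e-01] tub -0.2759 -0.3971 F [ 0.38  0.19 -0.63] -0.0002683648329851181
target [ 0.47648429 -0.08778932  0.15      ] shift to above pad z=.15, mm: [ 126.8 -250.4   81.8]
```

```bash
python3 -m jog '[[0,0,0,18,-36,0,1],[0,0,0,36,-72,0,1],[0,0,0,54,-107,0,1],[0,0,0,72,-143,10,1],[0,0,0,90,-179,25,1],[0,0,0,108,-214,40,1],[0,0,0,126,-248,55,1],[0,0,0,126.5,-250,60,1]]'; python3 where.py
python3 - <<'E'
from station import cams
import cv2,numpy as np
p,d=cams.camera("scene"); cv2.imwrite("pics/s1.png",cv2.resize(p[110:270,200:420,::-1],None,fx=3,fy=3,interpolation=2))
E
```

```text
time_s: 1.43
ee_pos: [0.476, -0.091, 0.1683]
tcp_rot: [-3.139, 0.003, -0.187]
ft_force: [-0.8, 0.0, -0.8]
finger_gap: -0.0001
finger_force: 0.0
1.4333 [ 0.476  -0.091   0.1683] [-3.139e+00  3.000e-03 -1.870e-01] tub -0.1498 -0.1492 F [-0.76  0.01 -0.81] -7.718226155167693e-05
target [ 0.47648429 -0.08778932  0.15      ] shift to above pad z=.15, mm: [-0.1 -3.2 18.3]
```

View pics/s1.png

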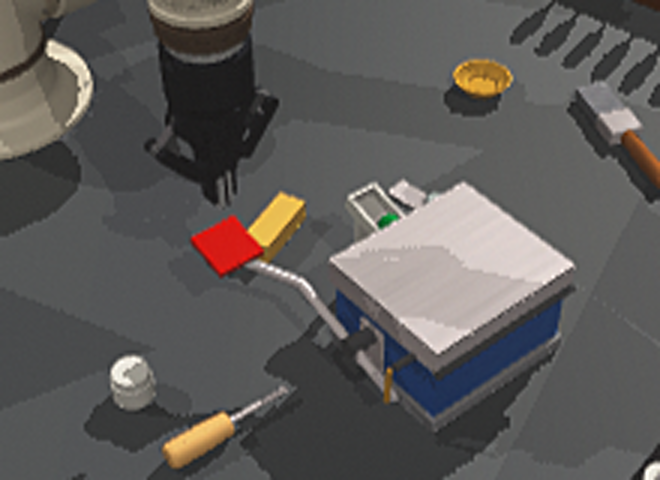

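The shut fingertips (crop 223,205) hang over the red pad (227,245), and the path down is free. I'll lower onto it next.

```bash
python3 -m jog '[[0,0,0,0,0,15,1],[0,0,0,0,0,30,1],[0,0,0,0,-1,38,1],[0,0,0,0,-1,43,1],[0,0,0,0,-1,47,1],[0,0,0,0,-1,50,1],[0,0,0,0,-1,53,1],[0,0,0,0,-1,55,1]]'; python3 where.py
```

```text
time_s: 2.15
ee_pos: [0.4743, -0.0949, 0.1166]
tcp_rot: [-3.14, -0.001, -0.198]
ft_force: [-3.5, 0.3, 5.3]
finger_gap: 0.0001
finger_force: 2.6
2.15 [ 0.4743 -0.0949  0.1166] [-3.14e+00 -1.00e-03 -1.98e-01] tub -0.1507 -0.1534 F [-3.47  0.29  5.26] 0.0001079568384951293
target [ 0.47648429 -0.08778932  0.15      ] shift to above pad z=.15, mm: [  0.8  -7.4 -33.3]
```

```bash
python3 -m jog '[[0,0,0,-1,0,4,1],[0,0,0,-2,0,8,1],[0,0,0,-4,0,12,1],[0,0,0,-5,0,16,1],[0,0,0,-6,0,20,1],[0,0,0,-7,0,24,1],[0,0,0,-7,0,28,1],[0,0,0,-8,0,32,1]]'; python3 where.py
```

```text
time_s: 2.82
ee_pos: [0.4662, -0.093, 0.0839]
tcp_rot: [-3.14, 0.0, -0.197]
ft_force: [0.4, -0.5, 4.5]
finger_gap: 0.0001
finger_force: 2.0
2.8167 [ 0.4662 -0.093   0.0839] [-3.14   0.    -0.197] tub -0.159 -0.1532 F [ 0.44 -0.47  4.5 ] 5.787552195734741e-05
target [ 0.47648429 -0.08778932  0.15      ] shift to above pad z=.15, mm: [  9.   -7.3 -66.1]
```

```bash
python3 -m jog '[[0,0,0,-1,0,5,1],[0,0,0,-1,0,10,1],[0,0,0,-2,0,15,1],[0,0,0,-2,0,20,1],[0,0,0,-2,0,24,1],[0,0,0,-2,0,28,1],[0,0,0,-2,0,30,1],[0,0,0,-2,0,31,1]]'; python3 where.py
```

```text
time_s: 3.48
ee_pos: [0.4643, -0.0924, 0.0528]
tcp_rot: [-3.139, 0.001, -0.197]
ft_force: [-0.8, -0.3, 3.0]
finger_gap: 0.0
finger_force: 1.7
3.4833 [ 0.4643 -0.0924  0.0528] [-3.139e+00  1.000e-03 -1.970e-01] tub -0.1611 -0.153 F [-0.77 -0.33  3.02] 2.075960410477343e-05
target [ 0.47648429 -0.08778932  0.15      ] shift to above pad z=.15, mm: [ 11.   -7.1 -97.2]
```

Not on the stop yet, so I'll press a little more, hold, and look for the bead.

```bash
python3 -m jog '[[0,0,0,0,0,1,1],[0,0,0,0,0,2,1],[0,0,0,0,0,3,1],[0,0,0,0,0,3,1],[0,0,0,0,0,3,1],[0,0,0,0,0,3,1],[0,0,0,0,0,3,1],[0,0,0,0,0,3,1]]'; python3 where.py
python3 - <<'E'
from station import cams
import cv2,numpy as np
p,d=cams.camera("scene");q,_=cams.camera("top")
a=cv2.resize(p[130:260,230:410,::-1],(400,289),interpolation=2);b=cv2.resize(q[140:270,230:410,::-1],(400,289),interpolation=2)
cv2.imwrite("pics/s2.png",np.hstack([a,b]))
E
```

```text
time_s: 4.15
ee_pos: [0.4645, -0.0925, 0.0522]
tcp_rot: [-3.14, -0.001, -0.197]
ft_force: [-8.1, 1.7, 18.5]
finger_gap: 0.0001
finger_force: 9.6
4.15 [ 0.4645 -0.0925  0.0522] [-3.14e+00 -1.00e-03 -1.97e-01] tub -0.1608 -0.153 F [-8.14  1.68 18.53] 6.765235142572973e-05
target [ 0.47648429 -0.08778932  0.15      ] shift to above pad z=.15, mm: [ 11.   -7.2 -97.8]
```

View pics/s2.png

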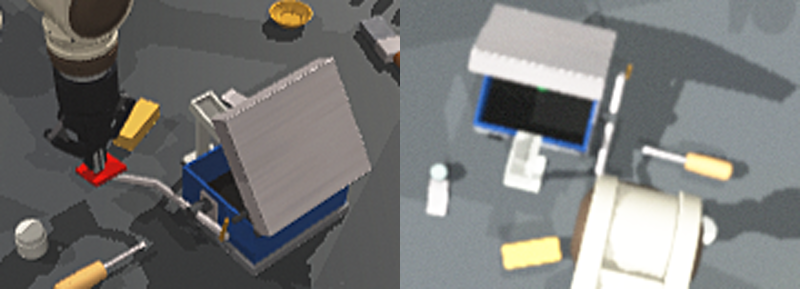

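The lever is on its stop (18 N). The lid is up, the chute is empty, and the bead shows green inside the tub at (540,88) in the right half. I'll check its position while holding.

```bash
python3 -m jog '[[0,0,0,0,0,0,1],[0,0,0,0,0,0,1],[0,0,0,0,0,0,1],[0,0,0,0,0,0,1]]'
python3 - <<'E'
from station import cams
from meas import *
p,d=cams.camera("top");c=cams.camera_params("top");p=p.astype(int)
m=(p[...,1]>p[...,0]+25)&(p[...,1]>p[...,2]+15);m[:140]=0;m[225:]=0;m[:,:250]=0;m[:,345:]=0
v,u=np.nonzero(m);W=world(np.c_[u,v],c["mtx"],c["T"],d=d[m]).mean(0);w=world([u.mean(),v.mean()],c["mtx"],c["T"],.037)[0]
a=-.2;X=np.array([np.cos(a),np.sin(a)]);Y=np.array([-X[1],X[0]])
print(m.sum(),W,w,[(w[:2]-[.6525,.0255])@k for k in (X,Y)])
E
```

```text
time_s: 4.58
ee_pos: [0.4645, -0.0925, 0.0522]
tcp_rot: [-3.14, -0.001, -0.197]
ft_force: [-7.7, 0.7, 18.0]
finger_gap: 0.0003
finger_force: 9.6
10 [0.64001165 0.01988724 0.16582546] [0.65495086 0.02593699 0.037     ] [np.float64(0.0023151864274852884), np.float64(0.0009151894340437793)]
```

The bead is inside, about 2 mm from the tub's centre. Now I'll let the lever up slowly.

```bash
python3 -m jog '[[0,0,0,0,0,-2,1],[0,0,0,0,0,-4,1],[0,0,0,0,0,-7,1],[0,0,0,0,0,-10,1],[0,0,0,0,0,-13,1],[0,0,0,0,0,-16,1],[0,0,0,1,0,-19,1],[0,0,0,1,0,-22,1]]'; python3 where.py
```

```text
time_s: 5.3
ee_pos: [0.4654, -0.0928, 0.0726]
tcp_rot: [-3.14, 0.0, -0.197]
ft_force: [-0.3, 0.4, 2.9]
finger_gap: 0.0004
finger_force: 1.5
5.3 [ 0.4654 -0.0928  0.0726] [-3.14   0.    -0.197] tub -0.1598 -0.1531 F [-0.32  0.44  2.9 ] 0.0004304565092887359
target [ 0.47648429 -0.08778932  0.15      ] shift to above pad z=.15, mm: [  9.8  -7.2 -77.4]
```

```bash
python3 -m jog '[[0,0,0,0,0,-3,1],[0,0,0,0,0,-6,1],[0,0,0,1,0,-9,1],[0,0,0,1,0,-12,1],[0,0,0,2,0,-15,1],[0,0,0,2,0,-18,1],[0,0,0,3,0,-20,1],[0,0,0,3,0,-22,1]]'; python3 where.py
```

```text
time_s: 5.97
ee_pos: [0.4685, -0.0935, 0.0946]
tcp_rot: [-3.14, -0.0, -0.197]
ft_force: [2.1, 0.3, 3.2]
finger_gap: 0.0002
finger_force: 1.8
5.9667 [ 0.4685 -0.0935  0.0946] [-3.14  -0.    -0.197] tub -0.1567 -0.1531 F [2.08 0.34 3.22] 0.0001697044685820332
target [ 0.47648429 -0.08778932  0.15      ] shift to above pad z=.15, mm: [  6.7  -7.2 -55.4]
```

```bash
python3 -m jog '[[0,0,0,1,0,-2,1],[0,0,0,1,0,-4,1],[0,0,0,2,0,-6,1],[0,0,0,2,0,-8,1],[0,0,0,3,0,-10,1],[0,0,0,4,0,-12,1],[0,0,0,4,0,-13.5,1],[0,0,0,4.5,0,-15,1]]'; python3 where.py
```

```text
time_s: 6.63
ee_pos: [0.4728, -0.0943, 0.1095]
tcp_rot: [-3.14, -0.0, -0.197]
ft_force: [0.7, 1.0, 5.3]
finger_gap: 0.0003
finger_force: 2.3
6.6333 [ 0.4728 -0.0943  0.1095] [-3.14  -0.    -0.197] tub -0.1523 -0.1531 F [0.72 0.99 5.3 ] 0.00027510159159394477
target [ 0.47648429 -0.08778932  0.15      ] shift to above pad z=.15, mm: [  2.3  -7.2 -40.5]
```

```bash
python3 -m jog '[[0,0,0,0.5,0,-1,1],[0,0,0,0.5,0,-2,1],[0,0,0,1,0,-3,1],[0,0,0,1,0,-4,1],[0,0,0,1.5,0,-5,1],[0,0,0,2,0,-6,1],[0,0,0,2,0,-7,1],[0,0,0,2,0,-8,1]]'; python3 where.py
```

```text
time_s: 7.3
ee_pos: [0.4748, -0.0948, 0.1173]
tcp_rot: [-3.14, -0.0, -0.197]
ft_force: [-0.1, -0.7, 0.7]
finger_gap: -0.0002
finger_force: 0.0
7.3 [ 0.4748 -0.0948  0.1173] [-3.14  -0.    -0.197] tub -0.1503 -0.1532 F [-0.09 -0.75  0.72] -0.00023318033308593702
target [ 0.47648429 -0.08778932  0.15      ] shift to above pad z=.15, mm: [  0.3  -7.2 -32.7]
```

The force has dropped to zero at the up height, so the lid is shut. I'll lift clear and back away.

```bash
python3 -m jog '[[0,0,0,0,0,-5,1],[0,0,0,0,0,-20,1],[0,0,0,0,0,-45,1],[0,0,0,0,0,-75,1],[0,0,0,0,15,-90,1],[0,0,0,0,45,-95,1],[0,0,0,0,75,-95,1],[0,0,0,0,100,-95,1]]'
python3 -m jog '[[0,0,0,0,10,0,1],[0,0,0,0,30,0,1],[0,0,0,0,60,0,1],[0,0,0,0,80,0,1],[0,0,0,0,90,0,1],[0,0,0,0,90,0,1],[0,0,0,0,90,0,1],[0,0,0,0,90,0,1]]'
python3 - <<'E'
from station import cams
import cv2,numpy as np
p,d=cams.camera("scene");q,_=cams.camera("top")
a=cv2.resize(p[130:260,230:410,::-1],(400,289),interpolation=2);b=cv2.resize(q[140:270,230:410,::-1],(400,289),interpolation=2)
cv2.imwrite("pics/s3.png",np.hstack([a,b]))
E
```

```text
time_s: 7.97
ee_pos: [0.4542, -0.1941, 0.2124]
tcp_rot: [-3.14, 0.001, -0.197]
ft_force: [0.1, -0.6, -0.3]
finger_gap: -0.0001
finger_force: 0.0
time_s: 8.63
ee_pos: [0.4375, -0.2802, 0.2118]
tcp_rot: [-3.139, 0.001, -0.197]
ft_force: [0.1, 1.2, 0.8]
finger_gap: -0.0002
finger_force: 0.0
```

View pics/s3.png

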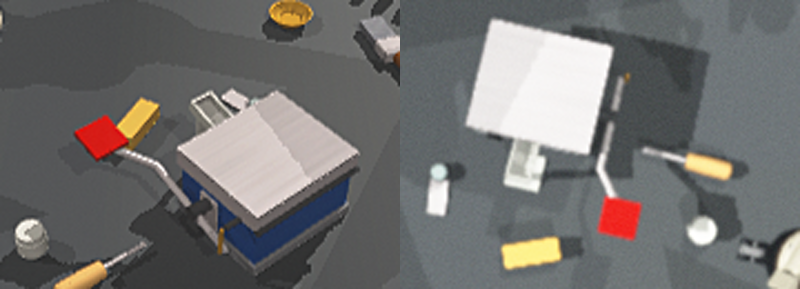

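The lid is shut (540,85), the pad is up (620,218), the chute is empty, the other items have not moved and the hand is clear.

```bash
python3 -c "
from station import arm
print(arm.finish_job())"
```

```text
the job is handed in; nothing more can be done
None
```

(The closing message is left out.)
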